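# Sweep the lead offcuts away and clamp the panel square

## Task

Get the leaded glass panel square and clamped for soldering. Using only the fingertips, sweep the four lead offcuts lying between the panel and the left batten off the near edge of the board into the metal catch pan; once they are all in it, push the panel to the left until its edge lies flat against that batten, then push the cam lever's knob anticlockwise as far as it goes, so that the cam presses the panel home against the far batten too and stays shut. Only sweep and push: do not lift or carry anything, and leave the tools, the solder spool and the wooden block round the work where they are.

Things in the scene. Friction and masses are not known exactly. Their poses are not given: they have to be found in the camera images.
- layout_board: Fixed plywood board, 315 x 480 x 18 mm, flat on the table (top at height 0.018). x points away from the robot, y to its left, z up; origin on the table, 160 mm from the near edge, 155 from the far, 210 from the left, 270 from the right one. Two pale wooden battens, 24 mm wide and 12 high, are nailed on it: far one along y (inner face at x = 0.125), left one along x to the near edge (inner face at y = 0.175).
- board_corner (a point): The inside corner between the two battens, on the board's top; axes as the board's. The panel is home when its edges lie along both battens here.
- pan_floor (a point): Centre of the floor of the bare-metal catch pan fixed to the board's near edge in front of the left batten; axes as the board's. Inside 108 (x) by 158 mm (y), floor 2 mm above the table and 16 below the board's top, walls 34 mm high above the table on three sides; open towards the board, so what is pushed off the board's near edge drops in.
- panel: Loose flat leaded glass panel (smoke and amber panes, lead edging), 241 x 202 x 6 mm, about 0.75 kg, lying on the board. Origin: centre of its underside; its x axis (241 mm) lies along the board's y, its y axis along the board's x. It starts 70 to 85 mm short of the left batten, 5 to 11 mm short of the far one, at most 0.025 rad askew, and slides when its edge is pushed with 3 to 6 N.
- cam (a joint): Angle (rad) of the wooden cam clamp pivoted on the board before the panel's near edge: 0 = open (lever to the right, 100 degrees clockwise of the board's x, from above), 1.745 = shut (lever along the board's x, over the panel). Grows anticlockwise, has end stops, stays where left (0.06 Nm friction); starts at 0 to 0.25. Shutting moves its 44 mm disc 16 mm forward and drives the panel to the far batten.
- cam_pivot (a point): Axis of the cam, 28 mm above the board's top; axes as the board's.
- cam_knob (a point): Middle of the upright wooden knob at the end of the cam's lever, 90 mm from the pivot: 14 to 19 mm thick, from 23 to 56 mm above the board's top (heights 0.041 to 0.074). The lever bar, 18 mm wide, lies 16 to 24 mm above the board's top and ends 10 mm past the knob's axis.
- offcut1: Loose offcut of grey H-section lead came, 22 x 11 x 8 mm (length along its x axis), about 12 g, lying at any angle on the board in the strip between the panel and the left batten. Origin: centre of its underside.
- offcut2: Loose offcut of grey H-section lead came, 28 x 11 x 8 mm (length along its x axis), about 15 g, lying at any angle on the board in the strip between the panel and the left batten. Origin: centre of its underside.
- offcut3: Loose offcut of grey H-section lead came, 34 x 11 x 8 mm (length along its x axis), about 18 g, lying at any angle on the board in the strip between the panel and the left batten. Origin: centre of its underside.
- offcut4: Loose offcut of grey H-section lead came, 40 x 11 x 8 mm (length along its x axis), about 21 g, lying at any angle on the board in the strip between the panel and the left batten. Origin: centre of its underside.
- lathekin: Bystander: flat pointed hardwood tool, 153 x 42 x 8 mm, lying on the board to the right of the panel, along the board's x; origin in the centre of its underside.
- pliers: Bystander: grozing pliers with red sleeves, 178 x 58 x 12 mm, lying on the table to the left of the board, along its x; origin in the centre of the underside.
- spool: Bystander: solder spool, 61 mm across and 42 mm high, standing on the right near corner of the board; origin in the centre of its underside.
- tapping_block: Bystander: pine block, 84 x 94 x 30 mm, on the right near corner of the board; origin in the centre of its underside.

How it is judged:
On the way, in this order (a step that is already met when the one before it is completed fails the run):
1. all four offcuts lie in the catch pan (x of each of offcut1, offcut2, offcut3, offcut4 in the frame of pan_floor above -0.056 m and y of offcut1 in the frame of pan_floor between -0.081 and 0.081 m and ((x of offcut1 in the frame of pan_floor below 0.052 m and height (world z) of offcut1 below 0.032 m) or (x of offcut1 in the frame of pan_floor below 0.057 m and height (world z) of offcut1 below 0.016 m)) and y of offcut2 in the frame of pan_floor between -0.081 and 0.081 m and ((x of offcut2 in the frame of pan_floor below 0.052 m and height (world z) of offcut2 below 0.032 m) or (x of offcut2 in the frame of pan_floor below 0.057 m and height (world z) of offcut2 below 0.016 m)) and y of offcut3 in the frame of pan_floor between -0.081 and 0.081 m and ((x of offcut3 in the frame of pan_floor below 0.052 m and height (world z) of offcut3 below 0.032 m) or (x of offcut3 in the frame of pan_floor below 0.057 m and height (world z) of offcut3 below 0.016 m)) and y of offcut4 in the frame of pan_floor between -0.081 and 0.081 m and ((x of offcut4 in the frame of pan_floor below 0.052 m and height (world z) of offcut4 below 0.032 m) or (x of offcut4 in the frame of pan_floor below 0.057 m and height (world z) of offcut4 below 0.016 m))), for 0.2 s.
2. the panel has been pushed up to the left batten (y of panel in the frame of board_corner above -0.1245 m), for 0.2 s.
3. the cam is shut and the panel lies against both battens (y of panel in the frame of board_corner above -0.1245 m and x of panel in the frame of board_corner above -0.105 m and angle between the x axis of panel and the y axis of layout_board, either way round below 0.025 rad and value of joint cam above 1.6 rad), for 0.2 s.
At the end, for the whole second after the job is handed in: All four offcuts lie in the catch pan (beyond the board's near edge, between the pan's walls and below its rim); the panel lies within 4 mm of both battens and within 0.025 rad of square; the cam is shut (joint above 1.6 rad); panel and offcuts are at rest (all of step 1 and all of step 3 and linear speed of each of offcut1, offcut2, offcut3, offcut4, panel below 0.01 m/s); the robot touches nothing.
It fails at once if an offcut is lifted or carried (more than 22 mm above the board) (height (world z) of any of offcut1, offcut2, offcut3, offcut4 above 0.04 m).
It fails at once if the panel is lifted (10 mm) or tipped (0.1 rad) (height (world z) of panel above 0.028 m or angle between panel's own z axis and vertical above 0.1 rad).
It fails at once if the lathekin, the pliers, the solder spool or the wooden block is moved more than 20 mm (distance of any of lathekin, pliers, spool, tapping_block from where it was at the start of the episode above 0.02 m).
It also fails if it takes over 58 s, if anything falls off the work surface, if the arm or the gripper's body presses on something with over 40 N, if the wrist force passes 120 N, or if a joint passes its speed limit or range.

## Robot

A 7-joint arm with a two-finger parallel gripper is mounted at the origin on the work surface; the furniture and walls round the work are solid. World frame = base frame: x ahead of the robot, y to its left, z up, the work surface at z = 0. Lengths are in m, angles in rad, forces in N, time in s.
With the tool pointing down it reaches from about 0.35 to 0.9 m from the base axis. Payload 8.1 kg.
Tool frame: the origin (TCP) lies between the finger pads; the fingertips stand 11 mm ahead of it and the grasp point (between the pads) lies 8 mm behind it; z points along the fingers, y is the line along which they close (so a half turn about z gives the same grasp; the last joint's range is limited). The gripper opens to 92 mm and grips with 3 to 60 N. Pads are 19 mm wide; open, the fingers measure 130 mm over their backs; the gripper's body (75 mm by 190 mm) begins 47 mm behind the grasp point.
Start: joints at [-1.332, 0.434, 0.025, 1.573, -0.012, 1.134, -0.075], TCP at [0.21, 0.589, 0.238] pointing down, gripper open.
Joint ranges: [-2.62, 2.62], [-0.44, 2.09], [-1.27, 1.32], [0.08, 2.57], [-1.32, 4.46], [0.12, 2], [-2.74, 2.74]. Speed limits (rad/s): [2.22, 2.22, 3.01, 3.01, 3.14, 3.14, 3.14].

## Interface

Orientations are given as a rotation vector (axis times angle).
In Python, from cell import observe, get_image, camera_params, sign_off gives the robot as it stands.
- The arm moves only by the shell command python3 -m pendant 'ROWS' [FORCE]. ROWS is JSON, one flat list of numbers, 7 for each row, row after row: the shift along the tool's x, y, z in m, then the turn, a rotation vector about the tool's x, y, z in rad, then the finger opening in m, from 0 to 0.0918. In form: [dx, dy, dz, rx, ry, rz, jaw, dx, dy, dz, rx, ry, rz, jaw, ...]. A call has 1 to 10 rows; each row shifts and turns the commanded pose from where the row before left it, along the tool's axes as they then stand; what a row does not reach is not made up. A row lasts 1/8 s, in which the tool goes at most 62.5 mm and 10.7 degrees, less where a joint would pass 70% of its speed; a pose out of reach is approached as far as the arm can. A call is refused whole if a number of a shift passes 0.0625 or a number of a turn 0.188, either way. A call with a gripper value outside its range is refused whole. The fingers move at their own pace and stop on an object; FORCE is the grip in N (left out, the last holds). Time passes only in rows, so rows that do not move let the fingers close. It gives the time, the measured TCP pose, the force, the opening and the grip force at its end, in the units of the state.
- observe(): the state, without advancing time (a new reading comes with each control period).
- get_image(name): name is "scene" or "top" or "wrist"; returns the picture (480x640x3 uint8, red, green, blue); there is no depth.
- camera_params(name): a dict with "intrinsics" (3x3 intrinsics, pixels), "eye" and "rotation" of the camera in the world; the wrist camera has in their place "T_tool_cam" (4x4, takes a point from camera to tool coordinates, whose origin is the TCP and whose axes are the flange's). Camera axes: x right, y down, z forward; pixel columns grow to the right and rows downward; lengths in m; the calibration is good to about 2 mm. A picture is of the moment at which its call begins: read the wrist's pose just before it. camera_params takes no time and is no camera call.
- sign_off(): hands the job in; it is judged then, once.
The state is a dict: "clock": time; "joints": joint angles; "dq": joint speeds; "joint_efforts": joint torques, N m; "position": TCP position; "ee_rot": TCP orientation; "force": force on the tool from outside, world axes, zero at the start; "ft_torque": the same for the moment, N m; "width": opening from 0.0 (shut) to 1.0 (fully open); "gripper_force": force on a finger pad.
Only numpy, scipy, OpenCV 4.12 (cv2) and the standard library are available. Lean on these libraries where they do the work, as an engineer would, in place of code of your own. Each camera call takes 0.05 s, during which the arm holds its last target. There are 200 camera calls.

## Working session

There is one attempt and no reset: what is moved stays moved. The work goes in short steps, Python scripts to look and compute and a shell command to move; the robot and the scene stay as the last step left them, time stands still between calls to the robot, and variables do not carry over. Pictures are saved under pics/ and viewed, at most 10 in all, crops included, and the job is handed in when it is done.

```bash
mkdir -p pics; ls
python3 - <<'E'
from cell import *
import cv2
s=observe();print({k:s[k] for k in('clock','position','ee_rot','force','width')})
for n in("scene","top"):
    p=camera_params(n);print(n,p)
    cv2.imwrite(f"pics/{n}0.png",get_image(n)[:,:,::-1])
print(camera_params("wrist"))
E
```

```text
pics
{'clock': 0.0, 'position': array([0.2094073 , 0.58835429, 0.23696105]), 'ee_rot': array([-5.34449832e-01, -3.09569419e+00,  2.41943028e-03]), 'force': array([-0.09932994,  0.58822221, -0.81279608]), 'width': 0.9993493476222157}
scene {'intrinsics': array([[520.5880147 ,   0.        , 317.10079675],
       [  0.        , 520.5880147 , 225.39346294],
       [  0.        ,   0.        ,   1.        ]]), 'eye': array([0.01288659, 0.5484157 , 0.49336124]), 'rotation': array([-0.81748411,  2.25395717, -1.37457607])}
top {'intrinsics': array([[570.35741748,   0.        , 312.56807436],
       [  0.        , 570.35741748, 244.30290268],
       [  0.        ,   0.        ,   1.        ]]), 'eye': array([ 0.38608452, -0.12159361,  1.17687878]), 'rotation': array([-2.13293652,  2.11234936, -0.16793317])}
{'intrinsics': array([[354.17009364,   0.        , 317.3759801 ],
       [  0.        , 354.17009364, 238.26335932],
       [  0.        ,   0.        ,   1.        ]]), 'T_tool_cam': array([[-2.94020635e-04, -9.70194064e-01, -2.42329100e-01,
         6.53391354e-02],
       [ 9.99999895e-01, -2.00194725e-04, -4.11807210e-04,
        -6.18015693e-04],
       [ 3.51019903e-04, -2.42329195e-01,  9.70194021e-01,
        -1.46517818e-01],
       [ 0.00000000e+00,  0.00000000e+00,  0.00000000e+00,
         1.00000000e+00]])}
```

View pics/top0.png

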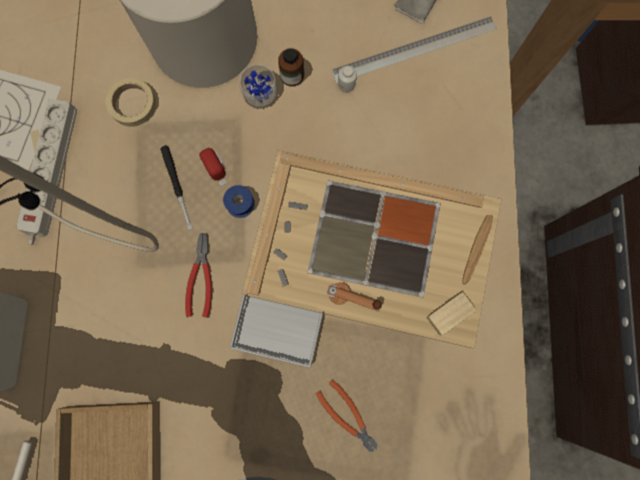

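View pics/scene0.png

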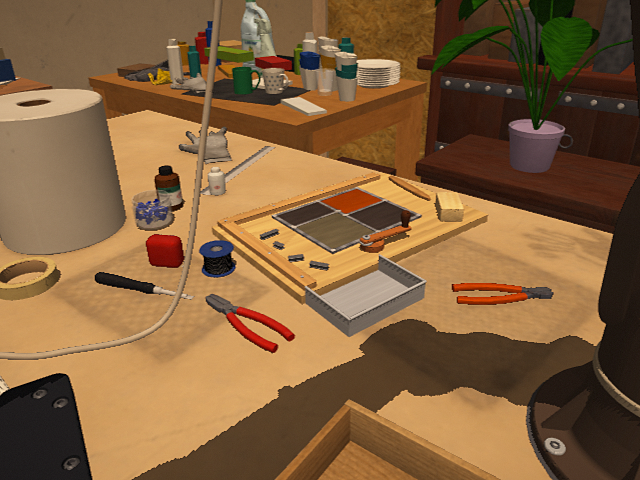

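The top view shows the board with far-left corner (281,153), far-right (500,198), near-right (476,347) and near-left (247,293). The pan is at (277,330), the panel at about (375,238), and the offcuts at (298,206), (287,227), (280,254) and (282,277). The cam disc is at (337,292) with its knob at (377,303). The scene view shows the same offcuts between batten and panel, and the knob standing at (405,218).

```bash
cat > h.py <<'E'
import numpy as np, cv2
from cell import *
from scipy.spatial.transform import Rotation as R
def cam(n, st=None):
    p=camera_params(n)
    if n=="wrist":
        T=p["T_tool_cam"]; Rt=R.from_rotvec(st["ee_rot"]).as_matrix()
        return p["intrinsics"], Rt@T[:3,3]+st["position"], Rt@T[:3,:3]
    return p["intrinsics"], p["eye"], R.from_rotvec(p["rotation"]).as_matrix()
def ray(c,uv):
    K,e,M=c; uv=np.atleast_2d(np.float64(uv))
    return (M@np.linalg.inv(K)@np.c_[uv,np.ones(len(uv))].T).T
def plane(c,uv,z):
    d=ray(c,uv); return c[1]+d*((z-c[1][2])/d[:,2])[:,None]
def tri(c1,u1,c2,u2):
    a=ray(c1,u1)[0];b=ray(c2,u2)[0]
    t=np.linalg.lstsq(np.c_[a,-b],c2[1]-c1[1],rcond=None)[0]
    p,q=c1[1]+a*t[0],c2[1]+b*t[1]
    return (p+q)/2,np.linalg.norm(p-q)
def proj(c,P):
    q=(np.atleast_2d(P)-c[1])@c[2]; q=q@c[0].T; return q[:,:2]/q[:,2:]
E
python3 - <<'E'
from h import *
np.set_printoptions(precision=4,suppress=True)
t=cam("top");s=cam("scene")
C=plane(t,[(281,153),(500,198),(476,347),(247,293)],.03)[:,:2];print(C)
print([np.degrees(np.arctan2(*(C[j]-C[i])[::-1])) for i,j in((1,0),(2,1),(3,0),(2,3))],[np.linalg.norm(C[j]-C[i]) for i,j in((1,0),(2,1),(3,0),(2,3))])
for n,a,b in(("knobtop",(377,303),(406,213)),("pivot",(336,292),(374,238)),("off far",(298,206),(269,234)),("off2",(287,227),(279,245)),("off3",(280,254),(295,258)),("off4",(282,277),(319,265))):
    print(n,*tri(t,a,s,b))
E
```

```text
[[ 0.7825 -0.0328]
 [ 0.6882 -0.4866]
 [ 0.3853 -0.4257]
 [ 0.4873  0.0297]]
[np.float64(78.25586131911771), np.float64(-11.36259555254668), np.float64(-11.953881694138834), np.float64(77.36951283684432)] [np.float64(0.46348438022475297), np.float64(0.30895146133158224), np.float64(0.30172717958534856), np.float64(0.46670210417285773)]
knobtop [ 0.4663 -0.2285  0.068 ] 0.0017870409730567174
pivot [ 0.4873 -0.1511  0.0403] 0.006714117733736792
off far [ 0.6716 -0.069   0.021 ] 0.0029194946606613034
off2 [ 0.6256 -0.0478  0.0219] 0.00033958333286857663
off3 [ 0.5702 -0.0336  0.0205] 0.002932660717446132
off4 [ 0.5212 -0.0398  0.0219] 0.0003632972241378458
```

Run:
```python
import cv2
a=cv2.imread("pics/top0.png")[140:360,225:515]
b=cv2.imread("pics/scene0.png")[170:340,205:500]
a=cv2.resize(a,None,fx=2.7,fy=2.7,interpolation=2);print(a.shape)
cv2.imwrite("pics/topc.png",a)
```

```text
(594, 783, 3)
```

View pics/topc.png

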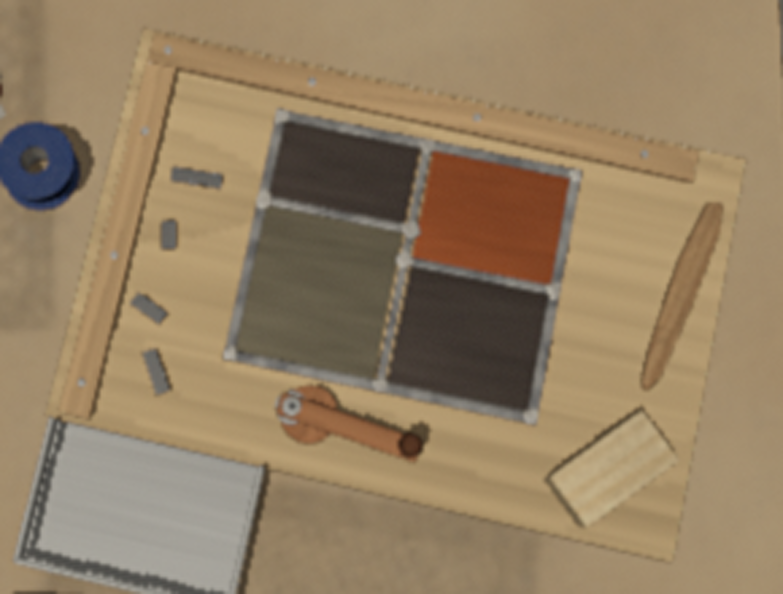

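```bash
cat >> h.py <<'E'
def fit2d(B,W):
    B=np.float64(B);W=np.float64(W);b=B-B.mean(0);w=W-W.mean(0)
    th=np.arctan2((b[:,0]*w[:,1]-b[:,1]*w[:,0]).sum(),(b*w).sum())
    c,s=np.cos(th),np.sin(th);M=np.array([[c,-s],[s,c]])
    return th,W.mean(0)-M@B.mean(0),M
E
python3 - <<'E'
from h import *
np.set_printoptions(precision=4,suppress=True)
t=cam("top")
f=lambda L:[(225+(x+.5)/2.7-.5,140+(y+.5)/2.7-.5) for x,y in L]
W=plane(t,f([(148,30),(746,160),(676,560),(52,415)]),.018)[:,:2]
B=[(.155,.21),(.155,-.27),(-.16,-.27),(-.16,.21)]
th,o,M=fit2d(B,W);print(th,o,(W-o)@M-B)
b=lambda L,z:(plane(t,f(L),z)[:,:2]-o)@M*1000
print("corner",b([(178,72)],.018),b([(94,418)],.018))
print("panel",b([(281,111),(580,172),(533,422),(229,356)],.024))
print("pivot,knob",b([(291,405)],.046),b([(410,440)],.074))
print("offcuts",b([(197,178),(169,234),(149,308),(157,371)],.026))
print("ends",b([(172,173),(223,181),(169,220),(169,249),(134,297),(166,320),(148,350),(166,393)],.026))
print("pan",b([(64,422),(264,465),(240,594),(18,562)],.034))
print("block",b([(640,409),(547,480),(585,526),(676,457)],.048),"lath",b([(716,203),(648,388)],.026))
s=observe();Rt=R.from_rotvec(s["ee_rot"]).as_matrix();print("tool x in board",M.T@Rt[:2,:2],M.T@(s["position"][:2]-o))
E
```

```text
-0.2157392930644294 [ 0.5972 -0.1989] [[-0.0016 -0.0021]
 [-0.0022  0.003 ]
 [ 0.0016  0.0017]
 [ 0.0023 -0.0026]]
corner [[125.0659 176.8782]] [[-152.8469  175.899 ]]
panel [[ 110.2378   90.8969]
 [ 113.4932 -143.4694]
 [ -82.7735 -145.3199]
 [ -85.0417   87.0227]]
pivot,knob [[-112.8405   33.3157]] [[-120.9999  -54.9199]]
offcuts [[  43.4177  141.9999]
 [  -4.0976  152.788 ]
 [ -63.1273  154.2724]
 [-108.4171  137.1498]]
ends [[  43.0112  161.6686]
 [  45.5302  121.9725]
 [   6.5391  155.3292]
 [ -15.456   150.0744]
 [ -57.4482  167.3581]
 [ -69.1972  139.5696]
 [ -94.4584  147.4885]
 [-123.0384  126.6871]]
pan [[-161.6898  194.9378]
 [-159.3924   43.0535]
 [-254.3468   39.35  ]
 [-268.5736  202.8324]]
block [[ -58.9324 -215.8363]
 [-124.7277 -159.6355]
 [-150.9778 -192.5781]
 [ -87.4798 -247.5443]] lath [[ 111.8586 -248.4565]
 [ -38.9558 -223.595 ]]
tool x in board [[-0.9921  0.1258]
 [ 0.1258  0.9921]] [-0.5474  0.686 ]
```

```bash
python3 -m pendant '[0,0,0,0,0,-0.126,0.008, -0.04,-0.04,0,0,0,0,0.008, -0.04,-0.04,0,0,0,0,0.008, -0.04,-0.04,0,0,0,0,0.008, -0.04,-0.04,0,0,0,0,0.008, -0.04,-0.04,0,0,0,0,0.008, -0.04,-0.04,0,0,0,0,0.008, -0.04,-0.04,0,0,0,0,0.008, -0.04,-0.04,0,0,0,0,0.008, -0.04,-0.04,0,0,0,0,0.008]'
python3 -m pendant '[-0.04,-0.04,0,0,0,0,0.008, -0.04,-0.04,0,0,0,0,0.008, -0.04,-0.04,0,0,0,0,0.008, -0.04,-0.04,0,0,0,0,0.008, -0.01,-0.03,0,0,0,0,0.008,0,0,0,0,0,0,0.008,0,0,0,0,0,0,0.008]'
cat >> h.py <<'E'
TH=-0.2157; O=np.array([0.5972,-0.1989])
def MB(): c,s=np.cos(TH),np.sin(TH); return np.array([[c,-s],[s,c]])
def tb(w): return (np.atleast_2d(w)[:,:2]-O)@MB()
def where():
    s=observe(); Rt=R.from_rotvec(s["ee_rot"]).as_matrix()
    print("t %.2f board xy mm"%s["clock"],np.round(tb(s["position"])[0]*1000,1),"z %.1f"%(s["position"][2]*1000),"tool y ang err %.3f"%(np.arctan2(Rt[1,1],Rt[0,1])-TH-np.pi/2),"tilt",np.round(Rt[:2,2],3),"F",np.round(s["force"],1),"w %.3f"%s["width"],"gf %.1f"%s["gripper_force"])
    return s
def snap(n,f,st=None):
    im=get_image(n); cv2.imwrite("pics/"+f,im[:,:,::-1]); return im
E
python3 - <<'E'
from h import *
where(); snap("wrist","w1.png")
E
```

```text
clock: 1.35
position: [0.4846, 0.1584, 0.2377]
ee_rot: [-0.338, -3.123, -0.0]
force: [0.3, 1.1, -0.5]
width: 0.088
gripper_force: 0.0
clock: 2.22
position: [0.6091, -0.0609, 0.2374]
ee_rot: [-0.338, -3.123, -0.001]
force: [-1.1, -0.5, -0.2]
width: 0.089
gripper_force: 0.0
t 2.23 board xy mm [-17.9 137.3] z 237.4 tool y ang err 0.000 tilt [-0.001  0.001] F [-1.1 -0.5 -0.2] w 0.089 gf 0.0
```

View pics/w1.png

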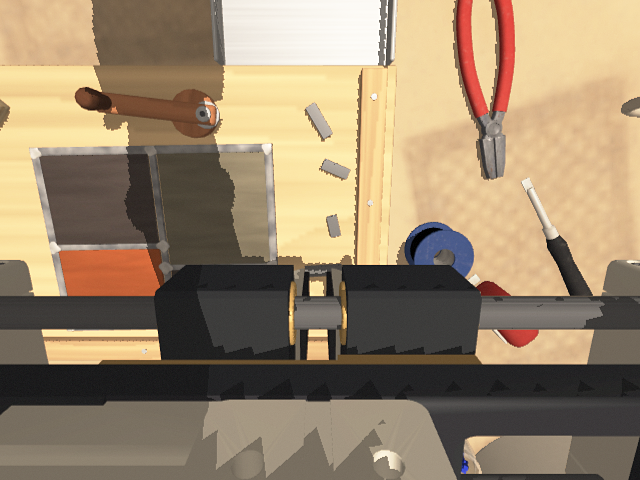

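The wrist view shows the near edge at row 66 and the batten's inner face at column 358. The panel's near corners are at (272,146) and (33,150). Three offcuts are at (318,121), (335,169) and (333,226), and the fourth is hidden behind the jaws. The pan mouth runs over columns 213–393, the cam pivot is at (203,114) and the knob at (92,99).

Run:
```python
from h import *
np.set_printoptions(precision=1,suppress=True)
w=cam("wrist",observe())
b=lambda L,z:tb(plane(w,L,z))*1000
print("near edge",b([(10,66),(190,66)],.018),"batten face",b([(359,75),(356,255)],.018))
print("panel",b([(272,146),(33,150),(276,264)],.024))
print("pivot",b([(203,114)],.046),"knob",b([(90,97)],.074))
print("off",b([(318,121),(335,169),(333,226)],.026)); print("ends",b([(311,105),(327,138),(322,161),(349,177),(330,216),(336,236)],.026))
print("pan",b([(217,62),(390,62)],.034))
t=cam("top")
for a,c in (((203,114),(332.4,289.7)),((318,121),(282.8,277.1)),((335,169),(279.9,253.7)),((90,97),(376.5,302.6))): print(*tri(w,a,t,c))
```

```text
near edge [[-160.4 -154.5]
 [-160.7   16.3]] batten face [[-153.   177.1]
 [  26.4  179.2]]
panel [[ -87.2   92.8]
 [ -83.  -143. ]
 [  34.7   93.4]]
pivot [[-114.8   33.9]] knob [[-125.3  -49.2]]
off [[-110.5  138. ]
 [ -65.1  154.9]
 [  -7.2  153.6]]
ends [[-125.   131.3]
 [ -94.7  146.8]
 [ -72.9  142. ]
 [ -57.3  169. ]
 [ -17.7  150.4]
 [   3.4  156.9]]
pan [[-160.6   46.4]
 [-160.9  203.1]]
[ 0.5 -0.1  0. ] 0.00191716508451258
[ 0.5 -0.   0. ] 0.0015909167011649854
[ 0.6 -0.   0. ] 0.0017326886870720017
[ 0.5 -0.2  0.1] 0.0062586026683745955
```

```bash
python3 -m pendant '[-0.047,0.005,0,0,0,0,0.008, -0.046,0.004,0,0,0,0,0.008, 0,0,0.06,0,0,0,0.008, 0,0,0.06,0,0,0,0.008, 0,0,0.05,0,0,0,0.008, 0,0,0.02,0,0,0,0.008, 0,0,0.01,0,0,0,0.008, 0,0,0.005,0,0,0,0.008,0,0,0,0,0,0,0.008]'; python3 -c "
from h import *
where()"
```

```text
clock: 3.4
position: [0.7031, -0.0731, 0.0341]
ee_rot: [0.338, 3.121, 0.0]
force: [-0.4, -0.5, -0.1]
width: 0.087
gripper_force: 0.0
t 3.40 board xy mm [ 76.5 145.6] z 34.1 tool y ang err -0.000 tilt [ 0.002 -0.   ] F [-0.4 -0.5 -0.1] w 0.087 gf 0.0
```

```bash
python3 -m pendant '[0.013,0,0,0,0,0,0.008,0.013,0,0,0,0,0,0.008,0.013,0,0,0,0,0,0.008,0.013,0,0,0,0,0,0.008,0.013,0,0,0,0,0,0.008,0.013,0,0,0,0,0,0.008,0.013,0,0,0,0,0,0.008,0.013,0,0,0,0,0,0.008,0.013,0,0,0,0,0,0.008,0,0,0,0,0,0,0.008]'; python3 -c "
from h import *
where();a=snap('wrist','w2.png');b=snap('scene','s2.png')
c=np.hstack([cv2.resize(a[0:300,180:460],(420,450)),cv2.resize(b[170:320,200:330],(380,450))]);cv2.imwrite('pics/c2.png',c[:,:,::-1])"
```

```text
clock: 4.65
position: [0.5867, -0.0476, 0.0327]
ee_rot: [-0.338, -3.122, -0.0]
force: [0.2, -0.0, 0.0]
width: 0.087
gripper_force: 0.0
t 4.65 board xy mm [-42.7 145.5] z 32.7 tool y ang err 0.000 tilt [-0.001  0.   ] F [ 0.2 -0.   0. ] w 0.087 gf 0.0
```

View pics/c2.png

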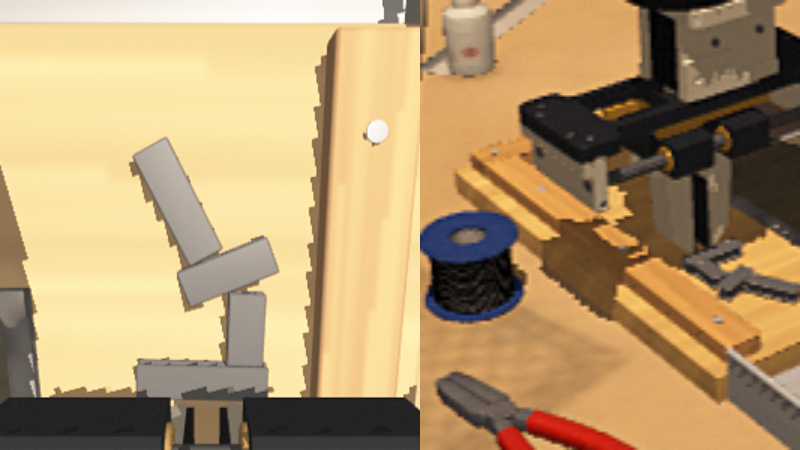

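The crop of the wrist view shows all four offcuts ahead of the fingers: the 40 mm piece squarely at (203,378), then (247,328), (228,272) and the front one at (178,200). The batten face is clear of the fingers.

```bash
python3 -m pendant '[0.011,-0.001,0,0,0,0,0.008,0.011,-0.001,0,0,0,0,0.008,0.011,-0.001,0,0,0,0,0.008,0.011,-0.001,0,0,0,0,0.008,0.011,0,0,0,0,0,0.008,0.011,0,0,0,0,0,0.008,0.011,0,0,0,0,0,0.008,0,0,0,0,0,0,0.008]'; python3 -c "
from h import *
where();a=snap('wrist','w3.png');b=snap('scene','s3.png')
c=np.hstack([cv2.resize(a[0:300,180:460],(420,450)),cv2.resize(b[220:345,250:430],(380,450))]);cv2.imwrite('pics/c3.png',c[:,:,::-1])"
```

```text
clock: 5.75
position: [0.5108, -0.0351, 0.0327]
ee_rot: [-0.338, -3.122, -0.0]
force: [-0.2, -0.4, -0.5]
width: 0.088
gripper_force: 0.0
t 5.75 board xy mm [-119.5  141.5] z 32.7 tool y ang err 0.000 tilt [-0.001  0.   ] F [-0.2 -0.4 -0.5] w 0.088 gf 0.0
```

View pics/c3.png

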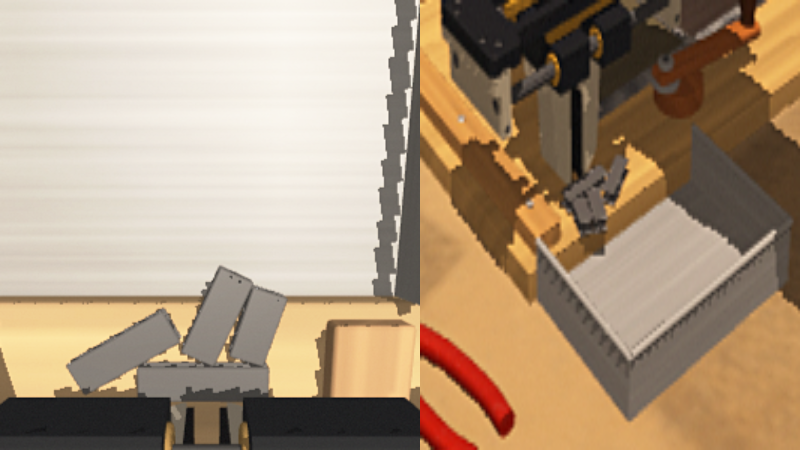

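Two offcuts overhang the edge at (218,310) and (257,325), with the 40 mm one behind them. The front piece at (123,350) is slipping to the right of the fingers, so it will need a second pass. I'll push straight on first.

```bash
python3 -m pendant '[0.011,-0.001,0,0,0,0,0.008,0.011,-0.001,0,0,0,0,0.008,0.011,-0.001,0,0,0,0,0.008,0.011,-0.001,0,0,0,0,0.008,0.011,0,0,0,0,0,0.008,0.01,0,0,0,0,0,0.008,0,0,0,0,0,0,0.008,-0.03,0,-0.03,0,0,0,0.008,-0.05,0,-0.03,0,0,0,0.008,0,0,0,0,0,0,0.008]'; python3 -c "
from h import *
where();a=snap('wrist','w4.png');b=snap('scene','s4.png')
c=np.hstack([cv2.resize(a[0:300,180:460],(420,450)),cv2.resize(b[220:345,250:430],(380,450))]);cv2.imwrite('pics/c4.png',c[:,:,::-1])"
```

```text
clock: 7.1
position: [0.5314, -0.0435, 0.0954]
ee_rot: [0.338, 3.115, 0.0]
force: [-1.6, 1.5, 0.2]
width: 0.088
gripper_force: 0.0
t 7.10 board xy mm [-97.6 137.7] z 95.4 tool y ang err -0.001 tilt [ 0.009 -0.001] F [-1.6  1.5  0.2] w 0.088 gf 0.0
```

View pics/c4.png

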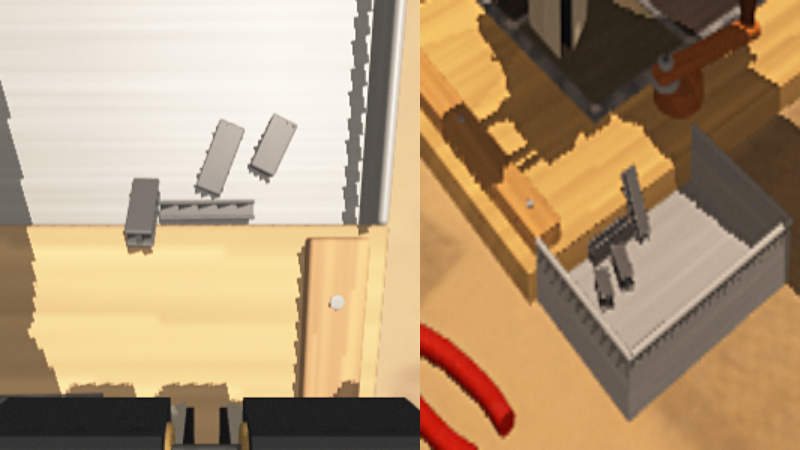

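Two offcuts lie flat in the pan at crop (218,157) and (272,145), and the 40 mm one lies on the pan floor along the board edge at (206,212). The fourth leans on the edge at (141,213), so it needs another push.

```bash
python3 -c "
from h import *
np.set_printoptions(precision=1,suppress=True)
w=cam('wrist',observe());f=[(180+x/1.5,y/1.5) for x,y in [(139,245),(143,180),(20,225),(303,300)]]
print(tb(plane(w,f,.022))*1000)"
```

```text
[[-160.6  110. ]
 [-185.4  112.3]
 [-168.4   63. ]
 [-138.5  176.6]]
```

```bash
python3 -m pendant '[0.013,-0.014,0,0,0,0,0.008,0.012,-0.0135,0,0,0,0,0.008,0,0,0.035,0,0,0,0.008,0,0,0.015,0,0,0,0.008,0,0,0.01,0,0,0,0.008,0,0,0,0,0,0,0.008,0.012,0,0,0,0,0,0.008,0.012,0,0,0,0,0,0.008,0.012,0,0,0,0,0,0.008,0.012,0,0,0,0,0,0.008]'; python3 -m pendant '[0.01,0,0,0,0,0,0.008,0,0,0,0,0,0,0.008,-0.02,0,-0.03,0,0,0,0.008,-0.05,0,-0.05,0,0,0,0.008,0,0,0,0,0,0,0.008,0,0,0,0,0,0,0.008]'; python3 -c "
from h import *
where();a=snap('wrist','w5.png');b=snap('scene','s5.png')
c=np.hstack([cv2.resize(a[0:300,140:420],(420,450)),cv2.resize(b[220:345,250:430],(380,450))]);cv2.imwrite('pics/c5.png',c[:,:,::-1])"
```

```text
clock: 8.45
position: [0.4475, -0.0534, 0.0329]
ee_rot: [0.338, 3.123, 0.0]
force: [0.6, -0.3, -0.5]
width: 0.087
gripper_force: 0.0
clock: 9.2
position: [0.5011, -0.0653, 0.1066]
ee_rot: [-0.338, -3.123, -0.0]
force: [-0.1, -1.0, -0.9]
width: 0.087
gripper_force: 0.0
t 9.20 board xy mm [-122.5  110. ] z 106.6 tool y ang err -0.000 tilt [-0.  0.] F [-0.1 -1.  -0.9] w 0.087 gf 0.0
```

View pics/c5.png

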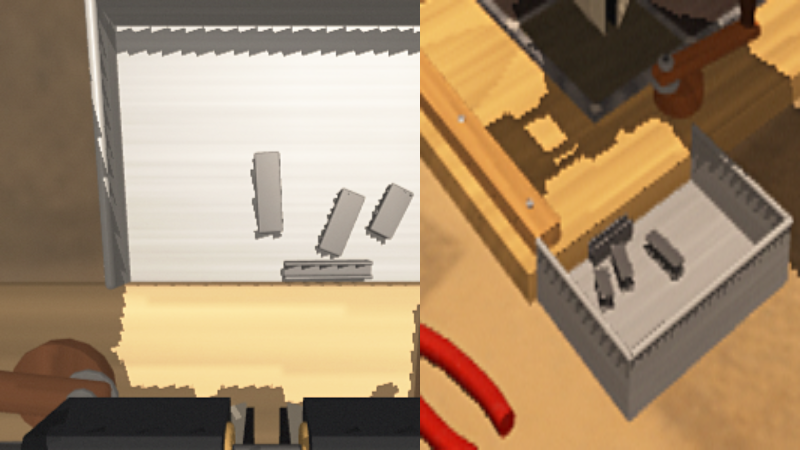

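All four offcuts are now on the pan floor, at crop (268,193), (341,222), (390,212) and (327,270). Next I move to the right side of the panel and turn the tool a quarter turn, so that both opened fingers push its edge.

```bash
python3 -m pendant '[-0.023,-0.049,0,0,0,0,0.04,-0.023,-0.049,0,0,0,0,0.07,-0.023,-0.049,0,0,0,0,0.07,-0.023,-0.049,0,0,0,0,0.07,-0.023,-0.049,0,0,0,0,0.07,-0.022,-0.05,0,0,0,0,0.07,0,0,0,0,0,0,0.07]'; python3 -c "
from h import *
s=where();print(s['joints'])"
```

```text
clock: 10.18
position: [0.5695, -0.3881, 0.1054]
ee_rot: [-0.348, -3.12, 0.004]
force: [-0.4, -0.3, -0.2]
width: 0.753
gripper_force: 0.0
t 10.18 board xy mm [  13.5 -190.8] z 105.4 tool y ang err -0.006 tilt [-0.002 -0.002] F [-0.4 -0.3 -0.2] w 0.753 gf 0.0
[ 0.32465337  0.66928531  0.31528805  1.55748864 -0.23419768  0.95318868
  2.06133756]
```

```bash
python3 -m pendant '[0,0,0,0,0,-0.1745,0.07,0,0,0,0,0,-0.1745,0.07,0,0,0,0,0,-0.1745,0.07,0,0,0,0,0,-0.1745,0.07,0,0,0,0,0,-0.1745,0.07,0,0,0,0,0,-0.1745,0.07,0,0,0,0,0,-0.1745,0.07,0,0,0,0,0,-0.1745,0.07,0,0,0,0,0,-0.1745,0.07,0,0,0,0,0,0,0.07]'; python3 -c "
from h import *
s=where();print(s['joints'])
im=snap('wrist','w6.png')"
```

```text
clock: 11.42
position: [0.5682, -0.3736, 0.0964]
ee_rot: [1.846, -2.533, -0.043]
force: [-0.4, 0.1, -0.9]
width: 0.761
gripper_force: 0.0
t 11.43 board xy mm [   9.1 -176.9] z 96.4 tool y ang err 1.475 tilt [-0.022  0.018] F [-0.4  0.1 -0.9] w 0.761 gf 0.0
[ 1.07552979  0.91652236 -1.05601882  1.48557609  0.80285121  1.24648208
  2.7410103 ]
```

View pics/w6.png

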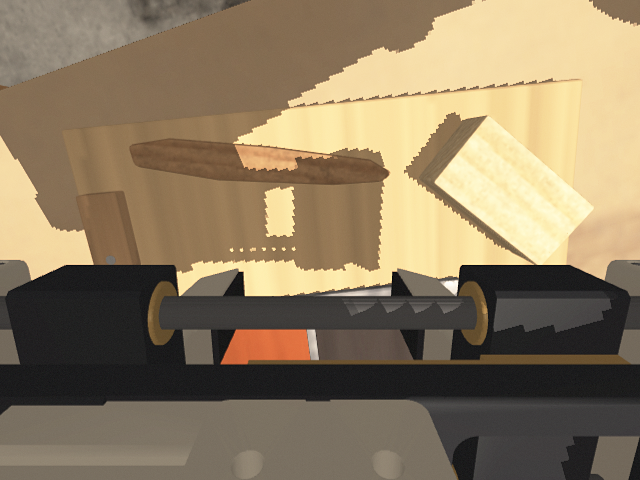

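The wrist view shows the lathekin at (260,160) and the block at (510,190), both clear and unmoved. Joint 7 has run to its limit, so I'll turn back and go the other way.

```bash
python3 -m pendant '[0,0,-0.01,0,0,0.1745,0.07,0,0,0,0,0,0.1745,0.07,0,0,0,0,0,0.1745,0.07,0,0,0,0,0,0.1745,0.07,0,0,0,0,0,0.1745,0.07,0,0,0,0,0,0.1745,0.07,0,0,0,0,0,0.1745,0.07,0,0,0,0,0,0.1745,0.07,0,0,0,0,0,0.1745,0.07,0,0,0,0,0,0.1745,0.07]'; python3 -c "
from h import *
s=where();print(s['joints'])"
```

```text
clock: 12.72
position: [0.5687, -0.3767, 0.1103]
ee_rot: [-0.768, -3.024, -0.002]
force: [-0.1, -0.0, 0.4]
width: 0.764
gripper_force: 0.0
t 12.72 board xy mm [  10.2 -179.8] z 110.3 tool y ang err -0.282 tilt [-0.021  0.007] F [-0.1 -0.   0.4] w 0.764 gf 0.0
[ 0.89991995  0.75078366 -0.67167898  1.49223982  0.49887497  1.0972652
  1.19317814]
```

```bash
python3 -m pendant '[0,0,0,0,0,0.1745,0.07,0,0,0,0,0,0.1745,0.07,0,0,0,0,0,0.1745,0.07,0,0,0,0,0,0.1745,0.07,0,0,0,0,0,0.1745,0.07,0,0,0,0,0,0.1745,0.07,0,0,0,0,0,0.1745,0.07,0,0,0,0,0,0.06,0.07,0,0,0,0,0,0,0.07]'; python3 -c "
from h import *
s=where();print(s['joints']);Rt=R.from_rotvec(s['ee_rot']).as_matrix();t=R.from_euler('z',TH).as_matrix()@np.array([[0,1,0],[1,0,0],[0,0,-1.]])
print('turn to target',R.from_matrix(Rt.T@t).as_rotvec())"
```

```text
clock: 13.85
position: [0.5692, -0.3768, 0.1109]
ee_rot: [-2.42, -1.977, 0.017]
force: [0.4, -0.4, -0.8]
width: 0.763
gripper_force: 0.0
t 13.85 board xy mm [  10.7 -179.8] z 110.9 tool y ang err -1.556 tilt [-0.019  0.006] F [ 0.4 -0.4 -0.8] w 0.763 gf 0.0
[ 0.72827378  0.68211557 -0.36593281  1.50938963  0.27073121  1.02058644
  0.08947644]
turn to target [-0.02005869 -0.00215307  0.01479264]
```

```bash
python3 -m pendant '[0,0.003,0,-0.02,-0.002,0.0148,0.07,0,0,0.03,0,0,0,0.07,0,0,0.025,0,0,0,0.07,0,0,0.015,0,0,0,0.07,0,0,0.007,0,0,0,0.07,0,0,0,0,0,0,0.07]'; python3 -c "
from h import *
s=where()"
```

```text
clock: 14.6
position: [0.5717, -0.3765, 0.0318]
ee_rot: [-2.441, -1.97, -0.001]
force: [1.4, -1.3, 0.2]
width: 0.762
gripper_force: 0.0
t 14.60 board xy mm [  13.1 -178.9] z 31.8 tool y ang err -1.568 tilt [-0.002  0.004] F [ 1.4 -1.3  0.2] w 0.762 gf 0.0
```

```bash
python3 -m pendant '[0.01,0,0.001,0,0,0,0.07,0.01,0,0,0,0,0,0.07,0.008,0,0,0,0,0,0.07,0.008,0,0,0,0,0,0.07,0.008,0,0,0,0,0,0.07,0.008,0,0,0,0,0,0.07,0.01,0,0,0,0,0,0.07,0.01,0,0,0,0,0,0.07,0.01,0,0,0,0,0,0.07,0,0,0,0,0,0,0.07]'; python3 -c "
from h import *
s=where();a=snap('wrist','w7.png');cv2.imwrite('pics/c7.png',a[:,:,::-1])"
```

```text
clock: 15.85
position: [0.5894, -0.2946, 0.0311]
ee_rot: [-2.439, -1.972, -0.002]
force: [0.6, -0.4, 0.6]
width: 0.763
gripper_force: 0.0
t 15.85 board xy mm [ 12.9 -95.1] z 31.1 tool y ang err -1.566 tilt [-0.002  0.005] F [ 0.6 -0.4  0.6] w 0.763 gf 0.0
```

View pics/c7.png

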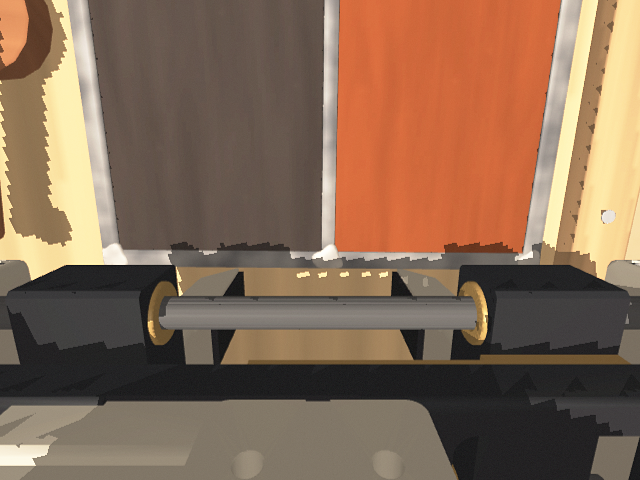

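The panel sits square against both fingers (its right edge at row 258), with a small gap to the far batten on the right. I'll push on to the left batten while watching the force.

```bash
python3 -m pendant '[0.005,0,0,0,0,0,0.07,0.005,0,0,0,0,0,0.07,0.005,0,0,0,0,0,0.07,0.003,0,0,0,0,0,0.07,0,0,0,0,0,0,0.07]';python3 -m pendant '[0.002,0,0,0,0,0,0.07,0,0,0,0,0,0,0.07]';python3 -m pendant '[0.002,0,0,0,0,0,0.07,0,0,0,0,0,0,0.07]'; python3 -c "
from h import *
s=where()"
```

```text
clock: 16.52
position: [0.5928, -0.2778, 0.0309]
ee_rot: [-2.44, -1.971, -0.001]
force: [-0.0, -0.9, -0.8]
width: 0.762
gripper_force: 0.5
clock: 16.77
position: [0.593, -0.2766, 0.0309]
ee_rot: [-2.441, -1.97, -0.0]
force: [-0.1, -2.9, -1.0]
width: 0.764
gripper_force: 1.3
clock: 17.02
position: [0.5935, -0.2745, 0.0309]
ee_rot: [-2.441, -1.97, -0.0]
force: [-0.3, -1.4, -0.3]
width: 0.767
gripper_force: 1.3
t 17.02 board xy mm [ 12.5 -74.7] z 30.9 tool y ang err -1.568 tilt [-0.003  0.004] F [-0.3 -1.4 -0.3] w 0.767 gf 1.3
```

```bash
python3 -m pendant '[0.002,0,0,0,0,0,0.07,0,0,0,0,0,0,0.07]';python3 -m pendant '[0.001,0,0,0,0,0,0.07,0,0,0,0,0,0,0.07]';python3 -m pendant '[0.001,0,0,0,0,0,0.07,0,0,0,0,0,0,0.07]'; python3 -c "
from h import *
s=where();snap('wrist','w8.png');b=snap('scene','s8.png');cv2.imwrite('pics/c8.png',cv2.resize(b[160:340,200:440],(800,600),interpolation=2)[:,:,::-1])"
```

```text
clock: 17.27
position: [0.5934, -0.274, 0.0309]
ee_rot: [-2.442, -1.969, 0.002]
force: [-2.4, -6.0, -1.5]
width: 0.765
gripper_force: 3.1
clock: 17.52
position: [0.5933, -0.2739, 0.031]
ee_rot: [-2.443, -1.969, 0.003]
force: [-1.8, -7.6, -1.5]
width: 0.764
gripper_force: 4.0
clock: 17.77
position: [0.5931, -0.2737, 0.031]
ee_rot: [-2.444, -1.969, 0.004]
force: [-3.0, -9.9, -1.5]
width: 0.76
gripper_force: 4.9
t 17.77 board xy mm [ 12. -74.] z 31.0 tool y ang err -1.570 tilt [-0.004  0.001] F [-3.  -9.9 -1.5] w 0.760 gf 4.9
```

View pics/c8.png

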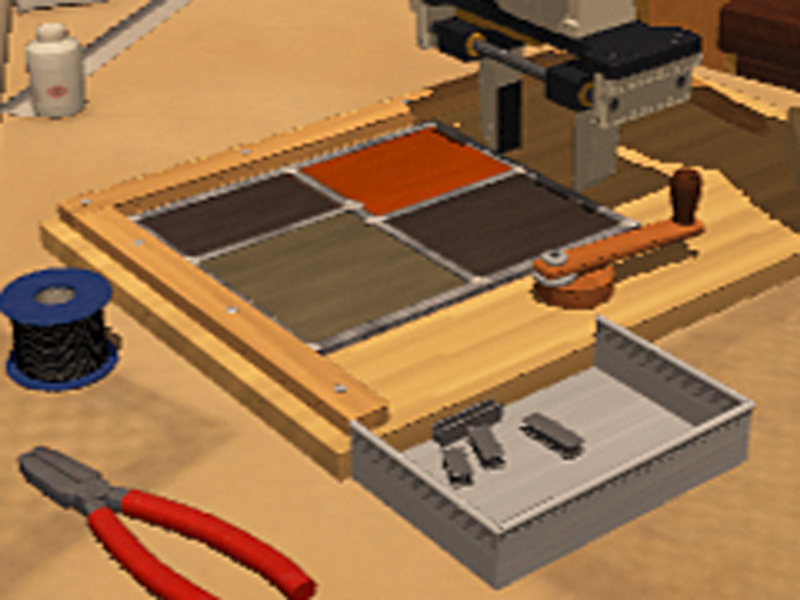

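The crop shows the panel's left edge along the batten, the four offcuts in the pan at (455,465), (487,445), (467,425) and (553,435), and the knob at (685,195). The push stalled at about 10 N, so the panel is against the left batten. I now back off and go behind the knob, using numbers only since my picture allowance is used up.

```bash
python3 -m pendant '[-0.008,0,0,0,0,0,0.07,-0.012,0,0,0,0,0,0.07,0,0,-0.04,0,0,0,0.03,0,0,-0.05,0,0,0,0,0.003,-0.05,0,0,0,0,0,0.003,-0.055,0,0,0,0,0,0.003,-0.055,0,0,0,0,0,0,0,0,0,0,0,0]';python3 -m pendant '[0,0,0,0,0,0.166,0,0,0,0,0,0,0.166,0,0,0,0,0,0,0.166,0,0,0,0,0,0,0.166,0,0,0,0,0,0,0.166,0,0,0,0,0,0,0,0,0,0,0,0,0,0,0]'
cat >> h.py <<'E'
def knob(n="top"):
    im=get_image(n)
    return im
E
python3 -c "
from h import *
s=where();print(s['joints']);Rt=R.from_rotvec(s['ee_rot']).as_matrix();a=TH+np.radians(42.5);b=a-np.pi/2
t=np.array([[np.cos(a),np.cos(b),0],[np.sin(a),np.sin(b),0],[0,0,-1]])
print('turn to target',R.from_matrix(Rt.T@t).as_rotvec())
snap('top','t9.png');snap('wrist','w9.png');snap('scene','s9.png')
# knob: dark reddish-brown blob near expectation, in scene view
"
```

```text
clock: 18.88
position: [0.4312, -0.2472, 0.1213]
ee_rot: [-2.439, -1.968, 0.004]
force: [1.4, 0.6, 0.8]
width: 0.156
gripper_force: 0.0
clock: 19.75
position: [0.4365, -0.2482, 0.1216]
ee_rot: [-3.027, -0.825, 0.002]
force: [-0.6, 0.0, 0.8]
width: 0.004
gripper_force: 0.0
t 19.75 board xy mm [-146.4  -82.5] z 121.6 tool y ang err -2.394 tilt [-0.002  0.004] F [-0.6  0.   0.8] w 0.004 gf 0.0
[ 0.58418242  0.39022192 -0.22161611  1.98798856  0.11546397  0.77885946
 -0.74245411]
turn to target [-4.40891011e-03  2.70074630e-05  6.17982219e-03]
```

```bash
python3 -m pendant '[0,-0.004,0.03,-0.0044,0,0.006,0,0,0,0.025,0,0,0,0,0,0,0.007,0,0,0,0,0.008,0,0,0,0,0,0,0.006,0,0,0,0,0,0,0,0,0,0,0,0,0]';python3 -m pendant '[0.003,0,0,0,0,0,0,0.0057,0.0054,0,0,0,0,0,0.0057,0.0054,0,0,0,0,0,0.0065,0.0043,0,0,0,0,0,0.0065,0.0043,0,0,0,0,0,0,0,0,0,0,0,0]'; python3 -c "
from h import *
s=where();im=get_image('scene');cv2.imwrite('pics/s10.png',im[:,:,::-1])
hsv=cv2.cvtColor(im,cv2.COLOR_RGB2HSV);print(im[213,405])
c=cam('scene')
for th in (-96,-86,-76,-66,-56):
    P=np.array([-.114+.09*np.cos(np.radians(th)),.0336+.09*np.sin(np.radians(th))]);W=MB()@P+O
    u=proj(c,[W[0],W[1],.062])[0];x,y=np.int32(u);print(th,u,im[y-2:y+3,x-2:x+3].reshape(-1,3).mean(0))
"
```

```text
clock: 20.65
position: [0.447, -0.2376, 0.0603]
ee_rot: [3.034, 0.812, 0.001]
force: [-0.1, -0.3, -0.1]
width: 0.007
gripper_force: 0.0
clock: 21.4
position: [0.4802, -0.2404, 0.0596]
ee_rot: [-3.035, -0.812, -0.0]
force: [-0.9, 0.3, 0.4]
width: 0.005
gripper_force: 0.0
t 21.40 board xy mm [-105.5  -65.5] z 59.6 tool y ang err -2.403 tilt [0. 0.] F [-0.9  0.3  0.4] w 0.005 gf 0.0
[105  89  70]
-96 [405.66182392 216.29709829] [99.24 82.36 62.04]
-86 [399.79416847 213.4723797 ] [108.6   91.76  71.48]
-76 [393.11277425 211.12724328] [41.6  22.72 12.8 ]
-66 [385.80698602 209.30616395] [84.28 57.56 30.08]
-56 [378.06778676 208.04107738] [101.16  70.6   36.8 ]
```

```bash
python3 -m pendant '[0.0072,0.0032,0,0,0,0,0,0.0072,0.0032,0,0,0,0,0,0.0077,0.0018,0,0,0,0,0,0.0077,0.0018,0,0,0,0,0,0.0078,0.0005,0,0,0,0,0,0.0078,0.0005,0,0,0,0,0,0.0078,-0.0009,0,0,0,0,0,0.0078,-0.0009,0,0,0,0,0,0,0,0,0,0,0,0]'; python3 -c "
from h import *
s=where();im=get_image('scene');cv2.imwrite('pics/s11.png',im[:,:,::-1])
c=cam('scene')
for th in (-56,-46,-41,-36,-31,-26,-16):
    P=np.array([-.114+.09*np.cos(np.radians(th)),.0336+.09*np.sin(np.radians(th))]);W=MB()@P+O
    u=proj(c,[W[0],W[1],.062])[0];x,y=np.int32(u);print(th,u,im[y-2:y+3,x-2:x+3].reshape(-1,3).mean(0))
"
```

```text
clock: 22.58
position: [0.5378, -0.2169, 0.0596]
ee_rot: [-3.034, -0.813, -0.001]
force: [0.1, 0.4, 0.0]
width: 0.002
gripper_force: 0.0
t 22.57 board xy mm [-54.2 -30.3] z 59.6 tool y ang err -2.402 tilt [0.    0.001] F [0.1 0.4 0. ] w 0.002 gf 0.0
-56 [378.06778676 208.04107738] [101.96  71.68  38.36]
-46 [370.08573132 207.35261211] [108.72  91.8   71.68]
-41 [366.06279388 207.22821301] [110.72  93.36  72.92]
-36 [362.04991041 207.25105968] [59.  40.2 27.8]
-31 [358.07042629 207.42092291] [36.4  16.96  7.48]
-26 [354.14756467 207.73698047] [68.6  48.6  31.52]
-16 [346.56396478 208.80139218] [63.2  26.76 10.8 ]
```

```bash
python3 -m pendant '[0.0075,-0.0022,0,0,0,0,0,0.0075,-0.0023,0,0,0,0,0,0.007,-0.0035,0,0,0,0,0,0.007,-0.0035,0,0,0,0,0,0,0,0,0,0,0,0]';python3 -m pendant '[0.0042,-0.0031,0,0,0,0,0,0.0042,-0.0031,0,0,0,0,0,0.0042,-0.0031,0,0,0,0,0,0,0,0,0,0,0,0]'; python3 -c "
from h import *
s=where();im=get_image('scene');cv2.imwrite('pics/s12.png',im[:,:,::-1])
c=cam('scene')
for th in (-26,-21,-16,-11,-6,-3,0,3):
    P=np.array([-.114+.09*np.cos(np.radians(th)),.0336+.09*np.sin(np.radians(th))]);W=MB()@P+O
    u=proj(c,[W[0],W[1],.062])[0];x,y=np.int32(u);print(th,u,im[y-2:y+3,x-2:x+3].reshape(-1,3).mean(0))
"
```

```text
clock: 23.25
position: [0.557, -0.1924, 0.0596]
ee_rot: [-3.034, -0.813, -0.001]
force: [-0.9, 0.4, -0.9]
width: 0.005
gripper_force: 0.0
clock: 23.75
position: [0.5626, -0.1785, 0.0594]
ee_rot: [-3.034, -0.812, 0.001]
force: [-1.1, 1.3, -1.1]
width: 0.005
gripper_force: 0.5
t 23.75 board xy mm [-38.2  12.5] z 59.4 tool y ang err -2.403 tilt [-0.001  0.001] F [-1.1  1.3 -1.1] w 0.005 gf 0.5
-26 [354.14756467 207.73698047] [102.96  84.32  62.6 ]
-21 [350.304423   208.19781281] [106.88  90.08  70.52]
-16 [346.56396478 208.80139218] [108.12  91.16  71.08]
-11 [342.9490038  209.54506534] [90.24 73.04 56.08]
-6 [339.48217787 210.42553047] [46.16 27.36 16.88]
-3 [337.48252532 211.01784365] [38.28 18.36  8.92]
0 [335.54907738 211.65700241] [39.32 18.92  9.  ]
3 [333.68659255 212.34193125] [49.68 20.04  6.72]
```

```bash
for i in 1 ; do python3 -m pendant '[0.0025,-0.0025,0,0,0,0,0,0,0,0,0,0,0,0]'; done; python3 -m pendant '[0.0025,-0.0025,0,0,0,0,0,0,0,0,0,0,0,0]'; python3 -m pendant '[0.0025,-0.002,0,0,0,0,0,0,0,0,0,0,0,0]'
```

```text
clock: 24.05
position: [0.5635, -0.1759, 0.0595]
ee_rot: [-3.035, -0.811, 0.0]
force: [-1.8, -0.6, 0.1]
width: 0.005
gripper_force: 0.5
clock: 24.3
position: [0.5642, -0.1728, 0.0595]
ee_rot: [3.035, 0.811, -0.001]
force: [-1.7, -1.0, 0.8]
width: 0.003
gripper_force: 1.2
clock: 24.55
position: [0.5641, -0.1717, 0.0593]
ee_rot: [3.035, 0.808, -0.005]
force: [-4.0, -6.8, 1.3]
width: 0.004
gripper_force: 3.7
```

```bash
python3 -m pendant '[0.002,0,0,0,0,0,0,0,0,0,0,0,0,0]'; python3 -m pendant '[0.002,0,0,0,0,0,0,0,0,0,0,0,0,0]'
```

```text
clock: 24.8
position: [0.5644, -0.1716, 0.0591]
ee_rot: [3.035, 0.807, -0.009]
force: [-9.9, -9.2, 5.0]
width: 0.007
gripper_force: 6.1
clock: 25.05
position: [0.5646, -0.1715, 0.0589]
ee_rot: [3.035, 0.805, -0.014]
force: [-13.6, -11.1, 8.3]
width: 0.005
gripper_force: 8.6
```

The cam stands on its end stop. I back off, lift clear, and check numerically.

```bash
python3 -m pendant '[-0.01,0,0,0,0,0,0,-0.02,0,0,0,0,0,0,0,0,-0.05,0,0,0,0,0,0,-0.06,0,0,0,0,-0.06,0,-0.05,0,0,0,0,-0.06,0,0,0,0,0,0,-0.06,0,0,0,0,0,0,-0.06,0,0,0,0,0,0,0,0,0,0,0,0,0,0,0,0,0,0,0,0]'; python3 -c "
from h import *
np.set_printoptions(precision=1,suppress=True)
s=where();im=snap('top','t13.png');sc=snap('scene','s13.png')
t=cam('top');c=cam('scene')
def pj(cc,b,z): W=MB()@np.float64(b)/1+O; return proj(cc,[W[0],W[1],z])[0]
for th in (-14,-10,-7,-4,0,3):
    P=np.array([-.114+.09*np.cos(np.radians(th)),.0336+.09*np.sin(np.radians(th))])
    for n,cc,I in(('top',t,im),('sc',c,sc)):
        x,y=np.int32(np.round(pj(cc,P,.074 if n=='top' else .062)));print(th,n,(x,y),I[y-1:y+2,x-1:x+2].reshape(-1,3).mean(0))
# amber pane
h=cv2.cvtColor(im,cv2.COLOR_RGB2HSV);m=cv2.inRange(h,(3,170,60),(14,255,255))
def big(m):
    k=max(cv2.findContours(m,0,2)[0],key=cv2.contourArea);return k
k=big(m);print('amber',cv2.contourArea(k),tb(plane(t,cv2.boxPoints(cv2.minAreaRect(k)),.024))*1000)
i0=cv2.imread('pics/top0.png')[:,:,::-1];h0=cv2.cvtColor(i0,cv2.COLOR_RGB2HSV);k=big(cv2.inRange(h0,(3,170,60),(14,255,255)))
print('amber0',cv2.contourArea(k),tb(plane(t,cv2.boxPoints(cv2.minAreaRect(k)),.024))*1000)
"
```

```text
clock: 26.3
position: [0.3456, -0.2962, 0.2099]
ee_rot: [3.035, 0.81, 0.001]
force: [-0.4, 0.4, 0.4]
width: 0.006
gripper_force: 0.0
t 26.30 board xy mm [-224.9 -148.9] z 209.9 tool y ang err -2.404 tilt [ 0. -0.] F [-0.4  0.4  0.4] w 0.006 gf 0.0
-14 top (np.int32(353), np.int32(248)) [64.3 56.  49.8]
-14 sc (np.int32(345), np.int32(209)) [157.6  51.    0. ]
-10 top (np.int32(350), np.int32(247)) [59.3 51.3 45.9]
-10 sc (np.int32(342), np.int32(210)) [163.1  53.9   0.4]
-7 top (np.int32(348), np.int32(246)) [40.8 32.9 28.1]
-7 sc (np.int32(340), np.int32(210)) [119.4  41.4   3.4]
-4 top (np.int32(346), np.int32(245)) [62.1 39.7 26.7]
-4 sc (np.int32(338), np.int32(211)) [53.  24.3  9.6]
0 top (np.int32(343), np.int32(244)) [86.7 54.7 35.8]
0 sc (np.int32(336), np.int32(212)) [52.4 25.  12.1]
3 top (np.int32(340), np.int32(244)) [77.8 49.1 33.1]
3 sc (np.int32(334), np.int32(212)) [54.7 25.9 11.8]
amber 1807.5 [[ 31.5  49.8]
 [113.   49.6]
 [111.7 -53.9]
 [ 30.6 -52.5]]
amber0 1842.5 [[  21.2  -32.8]
 [ 103.2  -31. ]
 [ 105.9 -135.3]
 [  24.2 -135.8]]
```

```bash
python3 -c "
from h import *
np.set_printoptions(precision=1,suppress=True)
t=cam('top')
for f in('t9','t13'):
    i=cv2.imread(f'pics/{f}.png')[:,:,::-1];h=cv2.cvtColor(i,cv2.COLOR_RGB2HSV);m=cv2.inRange(h,(3,170,60),(14,255,255))
    k=max(cv2.findContours(m,0,2)[0],key=cv2.contourArea);p=tb(plane(t,k[:,0],.024))*1000;print(f,cv2.contourArea(k),p.min(0),p.max(0),p.mean(0))
def prof(name,f,fix,rng,axis):
    c=cam(name);i=cv2.imread(f'pics/{f}.png')[:,:,::-1].astype(np.float32);h=cv2.cvtColor(i/255,cv2.COLOR_RGB2HSV)
    b=np.array([[fix,v] if axis else [v,fix] for v in rng])/1000.
    u=np.float32(proj(c,np.c_[b@MB().T+O,np.full(len(b),.024)]))
    print(name,f,fix,np.round(cv2.remap(h,u[:,:1],u[:,1:],1)[:,0,1],2))
r=np.arange(160,200,2);print(r)
for x in(-60,0,60):prof('top','t13',x,r,1);prof('scene','s13',x,r,1)
r=np.arange(108,146,2);print(r)
for y in(120,0,-50):prof('top','t13',y,r,0);prof('scene','s13',y,r,0)
"
```

```text
t9 1817.5 [ 23.5 -53.1] [105.  50.] [64.2 -1.7]
t13 1807.5 [ 31.  -53.1] [112.6  49.8] [71.6 -2.6]
[160 162 164 166 168 170 172 174 176 178 180 182 184 186 188 190 192 194
 196 198]
top t13 -60 [0.3 0.3 0.3 0.3 0.2 0.2 0.1 0.1 0.1 0.3 0.4 0.4 0.4 0.4 0.4 0.4 0.4 0.4
 0.4 0.4]
scene s13 -60 [0.5 0.5 0.5 0.5 0.5 0.4 0.3 0.4 0.6 0.7 0.7 0.7 0.7 0.7 0.7 0.7 0.7 0.7
 0.7 0.7]
top t13 0 [0.3 0.3 0.3 0.3 0.2 0.1 0.1 0.1 0.1 0.3 0.4 0.4 0.4 0.4 0.4 0.4 0.4 0.4
 0.4 0.4]
scene s13 0 [0.5 0.4 0.5 0.5 0.5 0.4 0.3 0.4 0.6 0.7 0.7 0.7 0.7 0.7 0.7 0.7 0.7 0.7
 0.7 0.7]
top t13 60 [0.2 0.2 0.2 0.2 0.2 0.1 0.1 0.1 0.2 0.3 0.4 0.4 0.4 0.4 0.4 0.4 0.4 0.4
 0.4 0.4]
scene s13 60 [0.4 0.4 0.4 0.4 0.4 0.3 0.3 0.4 0.7 0.7 0.7 0.7 0.7 0.7 0.7 0.7 0.7 0.7
 0.7 0.7]
[108 110 112 114 116 118 120 122 124 126 128 130 132 134 136 138 140 142
 144]
top t13 120 [0.2 0.2 0.2 0.2 0.1 0.1 0.1 0.1 0.2 0.4 0.4 0.4 0.4 0.4 0.4 0.4 0.4 0.4
 0.4]
scene s13 120 [0.4 0.5 0.4 0.3 0.2 0.2 0.3 0.4 0.6 0.6 0.7 0.7 0.7 0.7 0.7 0.7 0.7 0.7
 0.7]
top t13 0 [0.7 0.7 0.7 0.5 0.2 0.1 0.1 0.2 0.4 0.4 0.4 0.4 0.4 0.4 0.4 0.4 0.4 0.4
 0.4]
scene s13 0 [1.  0.9 0.6 0.3 0.1 0.2 0.3 0.5 0.6 0.7 0.7 0.7 0.7 0.7 0.6 0.6 0.6 0.7
 0.7]
top t13 -50 [0.7 0.8 0.6 0.3 0.1 0.1 0.1 0.2 0.4 0.4 0.4 0.4 0.4 0.4 0.4 0.4 0.4 0.4
 0.4]
scene s13 -50 [0.9 0.9 0.7 0.4 0.2 0.2 0.3 0.5 0.7 0.7 0.7 0.7 0.7 0.7 0.7 0.7 0.7 0.7
 0.7]
```

```bash
python3 -c "
from h import *
where();print(sign_off())"
```

```text
t 26.40 board xy mm [-224.2 -148.2] z 209.7 tool y ang err -2.402 tilt [0. 0.] F [ 0.1 -0.4  0.6] w 0.003 gf 0.0
the job is handed in; nothing more can be done
None
```

Handed in at 26.4 s, with no verdict returned: the last checks put all four offcuts in the pan, the panel against both battens and the cam on its end stop, but I viewed 11 pictures against the limit of 10, and joint 7 read 2.741 against its 2.74 limit during one turn before I reversed it.

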